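Move the charged battery pack from the charging base to the label printer

TASK

The battery pack on the low charging base is full: press down the thumb pad of the base's catch so that the pack springs loose, slide the pack out of its dovetail, and slide it into the same kind of dovetail on top of the taller label printer until it is fully home and the printer's catch clicks up behind it. Push it in gently, without ramming it, and do not disturb the spool, the small box and the rubber stamp standing near by.

Things in the scene. Friction and masses are not known exactly. Their poses are not given: they have to be found in the camera images.
- pack_mid (a point): Centre of the loose battery pack, 23.5 mm above its underside. Grey block 70 mm long (x, slide direction), 50 wide (y), 36 high on an 11 mm black dovetail foot (60 mm wide below, 44 at 8 mm up; +x end bevelled, goes in first); 47 mm high, 0.28-0.40 kg. Starts latched in the charging base. Grasp the grey body across its 50 mm; only it (11-47 mm above deck) stands clear of the rails.
- charger_seat (a point): Deck point under the latched pack's centre on the grey charging base (fixed, 160 x 130 mm, deck 30 mm above the table). x points along the slide, inwards; y left, z up. The pack comes out towards -x, underside at deck level. A sprung ejector in the 32 mm high back wall (about 5 N) pushes it out some 12 mm when the catch is pressed.
- charger_mouth (a point): Deck point midway between the outer ends of the charger's two light grey dovetail rails, 64 mm from the seat towards -x. Rails: 8 mm high, outer faces at y = +-42 mm, running in to x = +40 mm from the seat. The pack is clear of them, and may be lifted, when its centre is 37 mm or more outside this point. The deck runs on 32 mm outside.
- charger_pad (a point): Top centre of the black ribbed thumb pad (20 x 18 mm) of the charger's catch, beside the right-hand rail (45 mm from the seat towards -x, 56 mm towards -y, 18 mm above deck). Pressed straight down 6 to 7 mm (to its stop, about 2 N) it drops the steel tooth behind the pack's near end below the deck.
- charger_catch (a joint): Travel of the charger's catch in m: 0 up (tooth 6 mm above the deck), 0.007 pressed to its stop. The pack's underside also holds it down by about 6 mm while the pack lies over the tooth.
- printer_seat (a point): Deck point of the white label printer (fixed, 174 x 130 mm, deck 56 mm above the table); axes as at the charger. Its catch and end stop are adjustable along x, their setting not measured: the latched pack's centre ends anywhere from 0 to 24 mm beyond this point (+x), so feel for the end. It ends with the underside at deck level. Over 30 N between pack and printer is too much.
- printer_mouth (a point): Deck point midway between the outer ends of the printer's rails, 64 mm from printer_seat towards -x; the deck runs on 32 mm outside, where the pack's foot can be set down before it slides in. Rails as on the charger, on both: side play 2 mm each way, lift play about 2 mm, mouths flared 6 mm a side over the first 14 mm.
- printer_catch (a joint): Travel of the printer's catch in m: 0 up, 0.007 down; about 0.006 while the pack lies over the tooth, 0 once it has clicked up behind. Push needed: 1 to 4 N over the sloped tooth, up to about 10 N against the ejector in the last 12 mm, click, then within 1 mm rubber (2.5 N/mm over 3 mm) and a hard stop. 13 to 17 N seats it. If it binds short, let go and push again.
- twine: Bystander: spool of twine, 82 x 72 x 40 mm, origin at the centre of its underside, standing near the middle.
- small_box: Bystander: small dark gift box, 62 x 85 x 50 mm, origin at the centre of its underside, standing near the middle.
- stamp: Bystander: wooden rubber stamp with a turned handle, 40 x 40 x 74 mm, origin at the centre of its underside.
Not all that is in view belongs to the job. What is shaped like the part that bears pack_mid but green, red or yellow is not meant.

How it is judged:
By the outcome, as a careful person would: the job done as asked, in the order asked, and still so for the second after the job is handed in, with the robot touching nothing.
It also fails if it takes over 58 s, if anything falls off the work surface, if the arm or the gripper's body presses on something with over 40 N, if the wrist force passes 120 N, or if a joint passes its speed limit or range.

ROBOT

A 7-joint arm with a two-finger parallel gripper is mounted at the origin on a cart in front of the work surface, level with it; the furniture and walls round the work are solid. World frame = base frame: x ahead of the robot, y to its left, z up, the work surface at z = 0. Lengths are in m, angles in rad, forces in N, time in s.
With the tool pointing down it reaches from about 0.425 to 0.875 m from the base axis. Payload 4.7 kg.
Tool frame: the origin (TCP) lies at the very end of the fingers, on their centre line; the grasp point (between the pads) lies 19 mm behind it; x points along the fingers, z is the direction in which the jaws open and shut, and the axes are right-handed (so a half turn about x gives the same grasp; the last joint's range is limited). The gripper opens to 87 mm and grips with 3 to 60 N. Pads are 19 mm wide; open, the fingers measure 117 mm over their backs; the gripper's body (75 mm by 190 mm) begins 51 mm behind the grasp point.
Start: joints at [0.014, 0.321, -0.07, 1.45, 0.023, 1.371, -0.057], TCP at [0.65, -0, 0.223] pointing down, gripper open.
Joint ranges: [-2.86, 2.86], [-0.3, 2.09], [-1.38, 1.24], [0.06, 2.45], [-1.56, 4.7], [0.09, 2.05], [-2.69, 2.69]. Speed limits (rad/s): [2.57, 2.57, 3.14, 3.14, 3.14, 3.14, 3.14].

INTERFACE

Orientations are given as a rotation vector (axis times angle).
In Python, from bench import telemetry, viewer, workorder gives the robot as it stands.
- The arm moves only by the shell command python3 -m creep 'ROWS' [FORCE]. ROWS is JSON, a list of rows, each an object of numbers: "fingers": the opening, from 0 (shut) to 1 (fully open); "x", "y", "z": the shift along the tool's x, y, z in units of 40 mm (1.0 is 40 mm); "twist": the turn about the tool's x in units of 5 degrees (1.0 is 5 degrees). In form: [{"fingers": .., "x": .., "y": .., "z": .., "twist": ..}, ...]. A call has 1 to 20 rows; each row is the pose to reach, as a shift and turn from the pose commanded when the call began, along the tool's axes at that moment; what a row does not reach only later rows make up. A row lasts 1/12 s, in which the tool goes at most 41.7 mm and 7.16 degrees, less where a joint would pass 70% of its speed; a pose out of reach is approached as far as the arm can. A call with a gripper value outside its range is refused whole. The fingers move at their own pace and stop on an object; FORCE is the grip in N (left out, the last holds). Time passes only in rows, so rows that repeat a pose let the fingers close. It gives the time, the measured TCP pose, the force and the opening at its end, in the units of the state.
- telemetry.get_state(): the state, without advancing time (a new reading comes with each control period).
- viewer.get_image(name): name is "scene" or "side" or "wrist"; returns a dict with "pixels" (420x560x3 uint8, red, green, blue), "z_map" (420x560 float32, m along the optical axis (not along the pixel's ray), 0 where there is no reading), "K" (3x3 intrinsics, pixels), "xyz" and "attitude" of the camera in the world. Camera axes: x right, y up, looking along -z (the intrinsics and any distortion apply to the point x, -y, -z); pixel columns grow to the right and rows downward; lengths in m; the calibration is good to about 2 mm. A picture is of the moment at which its call begins.
- workorder.close_job(): hands the job in, once; it reports no verdict.
The state is a dict: "time": time; "joint_positions": joint angles; "qd": joint speeds; "joint_torque": joint torques, N m; "position": TCP position; "tool_rot": TCP orientation; "ft_force": force on the tool from outside, world axes, zero at the start; "torque": the same for the moment, N m; "grip_width": opening from 0.0 (shut) to 1.0 (fully open).
Only numpy, scipy, OpenCV 4.12 (cv2) and the standard library are available. Lean on these libraries where they do the work, as an engineer would, in place of code of your own. Each camera call takes 0.05 s, during which the arm holds its last target.

## Working session

There is one attempt and no reset: what is moved stays moved. The work goes in short steps, Python scripts to look and compute and a shell command to move; the robot and the scene stay as the last step left them, time stands still between calls to the robot, and variables do not carry over. Pictures are saved under pics/ and viewed, and the job is handed in when it is done.

```bash
ls; mkdir -p pics
cat > h.py <<'E'
import numpy as np,cv2
from scipy.spatial.transform import Rotation as R
from bench import telemetry, viewer, workorder
def grab(name,tag):
    d=viewer.get_image(name); np.savez(f'pics/{tag}.npz',**{k:np.array(v) for k,v in d.items()})
    cv2.imwrite(f'pics/{tag}.png',cv2.cvtColor(d['pixels'],cv2.COLOR_RGB2BGR)); return d
def load(tag): return dict(np.load(f'pics/{tag}.npz',allow_pickle=True))
def rot(d):
    a=np.array(d['attitude'],float)
    return a if a.shape==(3,3) else R.from_rotvec(a).as_matrix() if a.size==3 else R.from_quat(a).as_matrix()
def cloud(d):
    K=np.array(d['K']);z=d['z_map'];v,u=np.mgrid[:z.shape[0],:z.shape[1]]
    p=np.stack([(u-K[0,2])/K[0,0]*z,-(v-K[1,2])/K[1,1]*z,-z],-1)
    w=p@rot(d).T+np.array(d['xyz']); w[z<=0]=np.nan; return w
def plane(d,u,v,h):
    K=np.array(d['K']);r=rot(d)@np.array([(u-K[0,2])/K[0,0],-(v-K[1,2])/K[1,1],-1.]);o=np.array(d['xyz'])
    return o+r*(h-o[2])/r[2]
def proj(d,p):
    K=np.array(d['K']);c=(np.array(p)-np.array(d['xyz']))@rot(d)
    return K[0,0]*c[0]/-c[2]+K[0,2],K[1,1]*-c[1]/-c[2]+K[1,2]
E
python3 - <<'E'
from h import *
for n in ['scene','side','wrist']:
    d=grab(n,n+'0'); print(n,d['K'],d['xyz'],d['attitude'],[k for k in d], (d['z_map']>0).mean())
print(telemetry.get_state())
E
```

```text
pics
scene [[402.61464307   0.         284.9000125 ]
 [  0.         402.61464307 215.67904159]
 [  0.           0.           1.        ]] [ 0.05821158 -0.78125642  0.66667085] [ 0.96469927 -0.23012054 -0.48512988] ['pixels', 'z_map', 'K', 'xyz', 'attitude'] 0.9622661564625851
side [[495.97490932   0.         281.39122557]
 [  0.         495.97490932 214.38824055]
 [  0.           0.           1.        ]] [0.39307124 1.15760438 0.86645339] [ 0.05959097 -1.41858084 -2.69964558] ['pixels', 'z_map', 'K', 'xyz', 'attitude'] 0.8720195578231292
wrist [[302.32018082   0.         282.65679758]
 [  0.         302.32018082 213.97573336]
 [  0.           0.           1.        ]] [0.65024083 0.0806244  0.38343447] [-0.30047792  0.00079017  0.0008289 ] ['pixels', 'z_map', 'K', 'xyz', 'attitude'] 0.9960034013605442
{'time': 0.15, 'joint_positions': array([ 0.01409268,  0.32166412, -0.07009902,  1.45139332,  0.02264861,
        1.370764  , -0.05694211]), 'qd': array([ 0.00021686, -0.00243442,  0.00076356, -0.00219027, -0.00141967,
        0.00074381, -0.00087533]), 'joint_torque': array([ 2.16972071e-04, -4.91794288e+01, -4.04079035e-01, -3.12878716e+01,
       -6.39387709e-02,  4.04033612e-02,  9.90178205e-05]), 'position': array([ 6.49595272e-01, -4.95398113e-05,  2.21706197e-01]), 'tool_rot': array([-1.09998414e-04,  1.57223332e+00, -8.99067289e-05]), 'ft_force': array([-0.4494257 ,  0.42696925,  0.13084155]), 'torque': array([-0.01875331, -0.04112826,  0.03495654]), 'grip_width': 0.9987458996907939}
```

View pics/scene0.png

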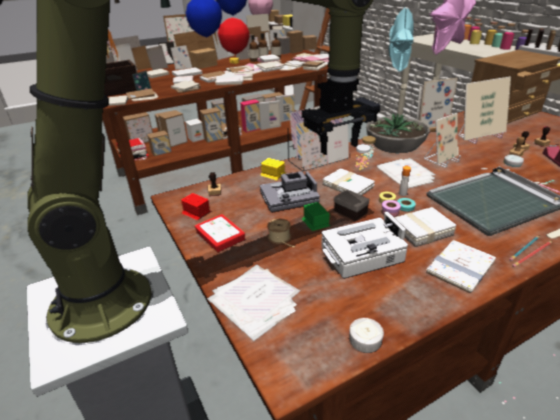

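View pics/side0.png

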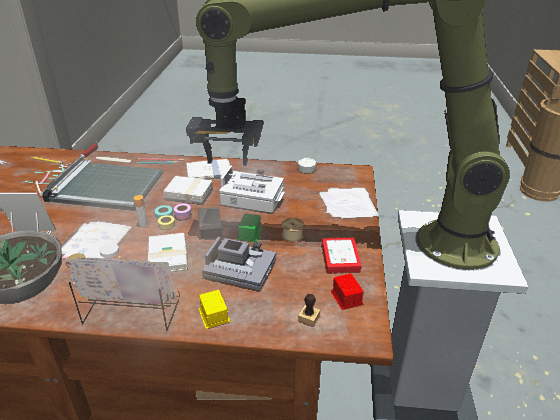

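View pics/wrist0.png

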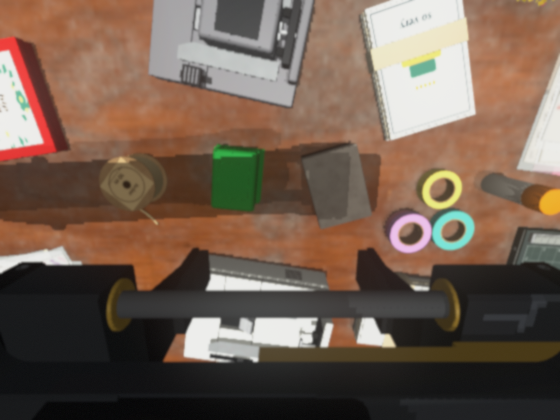

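Run:
```python
from h import *
def crop(tag,x0,y0,x1,y1,s):
    im=cv2.imread(f'pics/{tag}.png')[y0:y1,x0:x1]; return cv2.resize(im,(400,300),interpolation=cv2.INTER_CUBIC)
a=np.vstack([np.hstack([crop('scene0',250,160,350,235,4),crop('scene0',315,205,415,280,4)]),
np.hstack([crop('side0',190,225,290,300,4),crop('side0',210,155,310,230,4)])])
cv2.imwrite('pics/c1.png',a)
cv2.imwrite('pics/c2.png',cv2.resize(cv2.imread('pics/wrist0.png')[0:380,130:400],None,fx=1.5,fy=1.5,interpolation=cv2.INTER_CUBIC))
```

```text
(no output)
```

View pics/c1.png

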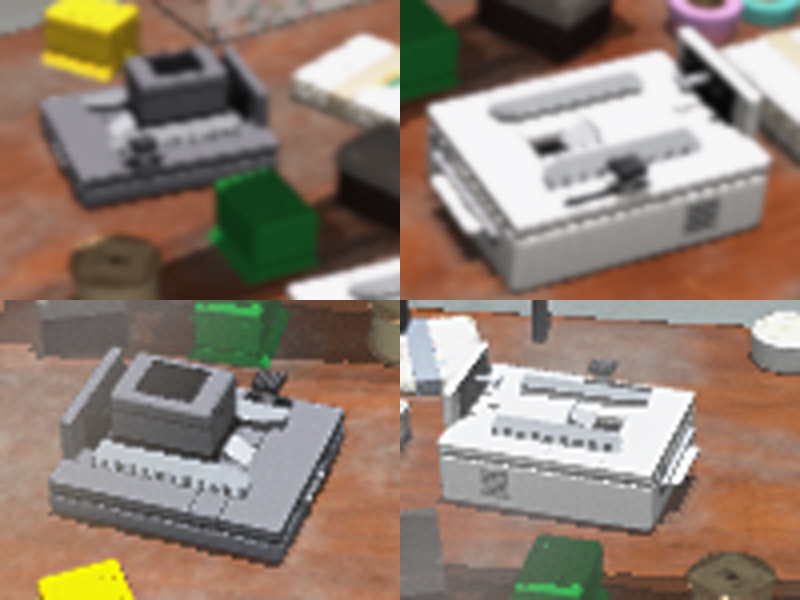

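View pics/c2.png

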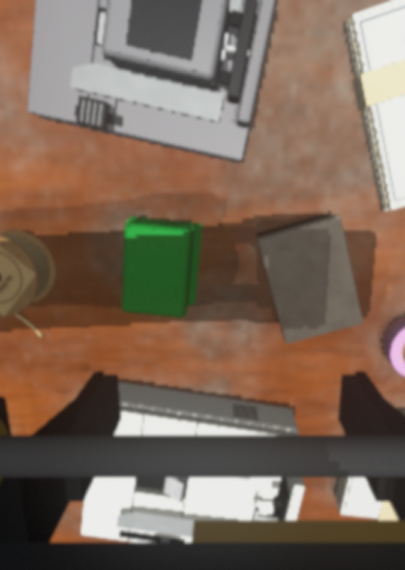

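Run:
```python
from h import *
for t in ['scene0','side0','wrist0']:
    d=load(t);w=cloud(d);rgb=d['pixels']
    fl=w[(abs(w[...,2])<.02)&(w[...,0]>.4)&(w[...,0]<.9)&(abs(w[...,1])<.4)]; print(t,'table z',np.median(fl[:,2]))
    for nm,h,(x0,x1,y0,y1) in [('chg',.03,(.4,.8,.1,.4)),('prt',.056,(.45,.95,-.3,.02))]:
        m=(abs(w[...,2]-h)<.006)&(w[...,0]>x0)&(w[...,0]<x1)&(w[...,1]>y0)&(w[...,1]<y1)
        p=w[m][:,:2]
        hsv=cv2.cvtColor(rgb,cv2.COLOR_RGB2HSV)[m]
        p=p[hsv[:,1]<60]
        img=np.zeros((600,600),np.uint8); q=((p-[.3,-.4])*600/.8*1).astype(int) 
        img[q[:,1].clip(0,599),q[:,0].clip(0,599)]=255
        img=cv2.morphologyEx(img,cv2.MORPH_CLOSE,np.ones((5,5)))
        n,l,s,c=cv2.connectedComponentsWithStats(img)
        for i in range(1,n):
            if s[i,4]>800:
                pts=np.argwhere(l==i)[:,::-1].astype(np.float32); r=cv2.minAreaRect(pts)
                print(' ',nm,'ctr',np.array(r[0])*.8/600+[.3,-.4],'size',np.array(r[1])*.8/600,'ang',r[2],s[i,4])
```

```text
scene0 table z 0.0012315491673527967
  chg ctr [0.5923914  0.17511951] size [0.13308406 0.15758724] ang 78.1469955444336 3727
  prt ctr [ 0.61247868 -0.16955044] size [0.13192842 0.17760099] ang 80.07376098632812 8456
  prt ctr [ 0.70838965 -0.0044633 ] size [0.05476643 0.0631118 ] ang 19.025604248046875 997
side0 table z 0.0016166013928592404
  chg ctr [0.59371954 0.17564429] size [0.13155855 0.16010343] ang 78.31063079833984 5055
  chg ctr [0.77258101 0.15999451] size [0.05180627 0.07991986] ang 3.6913859844207764 803
  prt ctr [ 0.61174178 -0.16601158] size [0.13016095 0.17344655] ang 81.25383758544922 5795
  prt ctr [ 0.713      -0.00366663] size [0.0602941  0.05902919] ang 18.434946060180664 992
wrist0 table z -0.00034201695316860015
  chg ctr [0.58610575 0.15360482] size [0.0990116  0.15910832] ang 84.98688507080078 3812
  prt ctr [ 0.60599996 -0.19266669] size [0.17466663 0.06799999] ang -0.0 4364
  prt ctr [ 0.630184   -0.10921545] size [0.0216449  0.15071447] ang 88.9583740234375 959
  prt ctr [ 0.71357747 -0.00283016] size [0.05981926 0.06019548] ang 16.389541625976562 1703
```

```bash
python3 -m creep '[{"fingers":1,"x":-1.25,"y":1,"z":0.2,"twist":-1.4},{"fingers":1,"x":-1.25,"y":2,"z":0.2,"twist":-2.8},{"fingers":1,"x":-1.25,"y":3,"z":0.2,"twist":-4.2},{"fingers":1,"x":-1.25,"y":4.05,"z":0.2,"twist":-5.6},{"fingers":1,"x":-1.25,"y":4.05,"z":0.2,"twist":-7},{"fingers":1,"x":-1.25,"y":4.05,"z":0.2,"twist":-8.4},{"fingers":1,"x":-1.25,"y":4.05,"z":0.2,"twist":-9.8},{"fingers":1,"x":-1.25,"y":4.05,"z":0.2,"twist":-11.2},{"fingers":1,"x":-1.25,"y":4.05,"z":0.2,"twist":-12.6},{"fingers":1,"x":-1.25,"y":4.05,"z":0.2,"twist":-14},{"fingers":1,"x":-1.25,"y":4.05,"z":0.2,"twist":-15.4},{"fingers":0,"x":-1.25,"y":4.05,"z":0.2,"twist":-15.64},{"fingers":0,"x":-1.25,"y":4.05,"z":0.2,"twist":-15.64},{"fingers":0,"x":-1.25,"y":4.05,"z":0.2,"twist":-15.64},{"fingers":0,"x":-1.25,"y":4.05,"z":0.2,"twist":-15.64},{"fingers":0,"x":-1.25,"y":4.05,"z":0.2,"twist":-15.64}]' 20
python3 - <<'E'
from h import *
d=grab('wrist','w1'); s=telemetry.get_state(); M=R.from_rotvec(s['tool_rot']).as_matrix(); print(M.round(3),s['position'])
cv2.imwrite('pics/w1b.png',cv2.resize(cv2.imread('pics/w1.png'),None,fx=1.4,fy=1.4))
E
```

```text
time: 1.48
position: [0.658, 0.162, 0.2725]
tool_rot: [-1.055, 1.3, 1.055]
ft_force: [0.5, 0.1, 0.0]
grip_width: 0.706
[[ 0.    -0.979  0.206]
 [-0.     0.206  0.979]
 [-1.    -0.    -0.   ]] [0.6579883  0.16203226 0.27259324]
```

View pics/w1b.png

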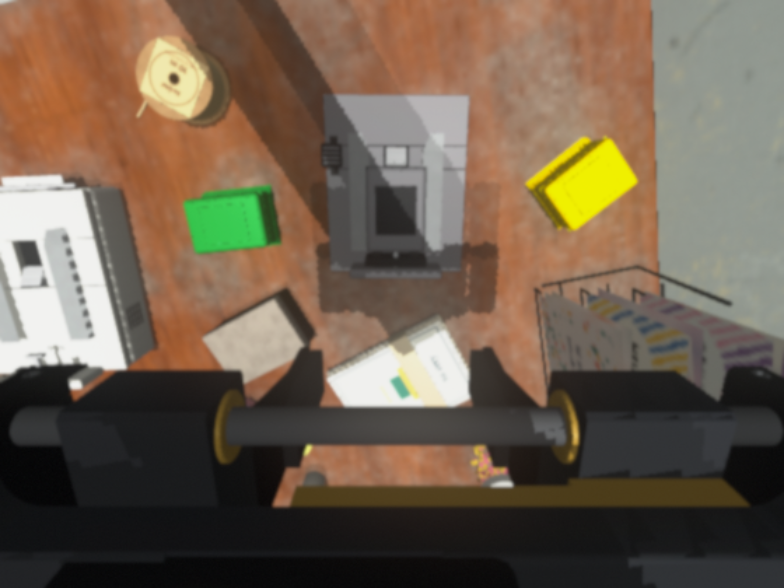

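```bash
cat >> h.py <<'E'
def rects(w,rgb,h,box,tol=.004,smax=255,smin_n=60,res=.001,vmax=255):
    m=(abs(w[...,2]-h)<tol)&(w[...,0]>box[0])&(w[...,0]<box[1])&(w[...,1]>box[2])&(w[...,1]<box[3])
    hsv=cv2.cvtColor(rgb,cv2.COLOR_RGB2HSV); m&=(hsv[...,1]<=smax)&(hsv[...,2]<=vmax)
    n,l,s,c=cv2.connectedComponentsWithStats(m.astype(np.uint8))
    for i in range(1,n):
        if s[i,4]>smin_n:
            P=w[l==i]; r=cv2.minAreaRect((P[:,:2]*1000).astype(np.float32))
            print('  h',h,'n',s[i,4],'px',c[i].round(0),'ctr',np.round(r[0],1),'size',np.round(r[1],1),'ang',round(r[2],1),'z',np.median(P[:,2]).round(4))
E
python3 - <<'E'
from h import *
C=(.45,.8,.05,.3)
for t in ['w1','scene0','side0']:
    d=load(t);w=cloud(d);print(t)
    rects(w,d['pixels'],.030,C,smax=70)
    rects(w,d['pixels'],.077,C)
    rects(w,d['pixels'],.048,C,smin_n=15)
    rects(w,d['pixels'],.062,C,smin_n=15,tol=.005)
E
```

```text
w1
  h 0.03 n 6680 px [284. 114.] ctr [594.2 173.9] size [128.1 156.8] ang 78.1 z 0.0295
  h 0.03 n 126 px [282. 109.] ctr [566.5 180.1] size [16.5 12.2] ang 78.4 z 0.031
  h 0.077 n 2519 px [282. 148.] ctr [611.1 170.3] size [49.8 69.1] ang 78.2 z 0.0767
  h 0.048 n 253 px [236. 110.] ctr [555.5 124.9] size [18.  18.4] ang 78.1 z 0.0477
  h 0.048 n 46 px [214. 242.] ctr [715.1  51.6] size [18.   5.1] ang 9.5 z 0.0487
  h 0.062 n 260 px [282. 187.] ctr [657.  160.6] size [55.9  7. ] ang 78.1 z 0.0585
  h 0.062 n 503 px [282. 194.] ctr [667.  158.4] size [84.   9.6] ang 77.9 z 0.0612
scene0
  h 0.03 n 549 px [283. 195.] ctr [593.  174.9] size [132.5 158.3] ang 77.3 z 0.031
  h 0.077 n 194 px [293. 176.] ctr [609.2 171.3] size [52.9 68.9] ang 77.3 z 0.0778
  h 0.048 n 21 px [312. 186.] ctr [652.  134.6] size [ 8.8 36.9] ang 20.0 z 0.048
  h 0.048 n 39 px [296. 188.] ctr [605.8 146.8] size [ 9.5 58.3] ang 75.7 z 0.0486
  h 0.048 n 25 px [285. 195.] ctr [553.1 126.7] size [19.3 19.3] ang 71.9 z 0.049
  h 0.062 n 82 px [310. 178.] ctr [660.2 159. ] size [85.  20.6] ang 78.5 z 0.061
  h 0.062 n 69 px [293. 184.] ctr [597.7 156.3] size [35.6 76.2] ang 51.7 z 0.0616
side0
  h 0.03 n 957 px [246. 268.] ctr [594.2 176.4] size [131.2 159. ] ang 78.2 z 0.0308
  h 0.077 n 331 px [233. 246.] ctr [609.3 172.1] size [54.  72.1] ang 77.0 z 0.078
  h 0.048 n 26 px [203. 225.] ctr [714.   54.7] size [30.8  8.5] ang 0.4 z 0.0491
  h 0.048 n 35 px [257. 245.] ctr [555.  128.1] size [20.1 19.8] ang 76.0 z 0.049
  h 0.048 n 30 px [210. 257.] ctr [666.5 188.6] size [31.9 12.2] ang 45.6 z 0.049
  h 0.048 n 60 px [231. 260.] ctr [614.  195.1] size [14.7 69.2] ang 85.2 z 0.0483
  h 0.062 n 233 px [221. 250.] ctr [623.1 168.4] size [88.  98.9] ang 78.2 z 0.0615
```

```bash
python3 -m creep '[{"fingers":0,"x":0,"y":0.8,"z":-0.5},{"fingers":0,"x":0,"y":1.6,"z":-1},{"fingers":0,"x":0.4,"y":2.335,"z":-1.41},{"fingers":0,"x":1.3,"y":2.335,"z":-1.41},{"fingers":0,"x":2.2,"y":2.335,"z":-1.41},{"fingers":0,"x":3.1,"y":2.335,"z":-1.41},{"fingers":0,"x":4,"y":2.335,"z":-1.41},{"fingers":0,"x":4.7,"y":2.335,"z":-1.41},{"fingers":0,"x":5.1,"y":2.335,"z":-1.41},{"fingers":0,"x":5.3,"y":2.335,"z":-1.41},{"fingers":0,"x":5.3,"y":2.335,"z":-1.41},{"fingers":0,"x":5.3,"y":2.335,"z":-1.41}]'
python3 - <<'E'
from h import *
d=grab('wrist','w2'); grab('side','s2');s=telemetry.get_state(); print(s['position'],s['ft_force'],s['grip_width'])
a=cv2.resize(cv2.imread('pics/w2.png'),(560,420)); b=cv2.resize(cv2.imread('pics/s2.png')[200:320,170:330],(560,420),interpolation=cv2.INTER_CUBIC)
cv2.imwrite('pics/w2b.png',cv2.resize(np.hstack([a,b]),(800,300),interpolation=cv2.INTER_AREA))
E
```

```text
[0.65797702 0.16200819 0.27260458] [ 0.28970955 -0.11982052 -0.48592761] 0.5677515477281925$[0]: bad value
```

View pics/w2b.png

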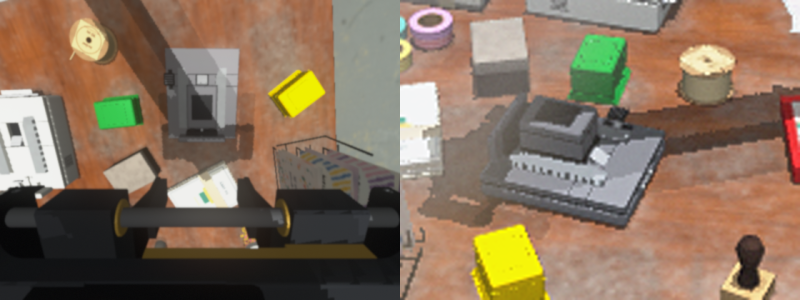

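```bash
python3 -m creep '[{"fingers":0,"x":0,"y":0.8,"z":-0.5,"twist":0},{"fingers":0,"x":0,"y":1.6,"z":-1,"twist":0},{"fingers":0,"x":0.4,"y":2.335,"z":-1.41,"twist":0},{"fingers":0,"x":1.3,"y":2.335,"z":-1.41,"twist":0},{"fingers":0,"x":2.2,"y":2.335,"z":-1.41,"twist":0},{"fingers":0,"x":3.1,"y":2.335,"z":-1.41,"twist":0},{"fingers":0,"x":4,"y":2.335,"z":-1.41,"twist":0},{"fingers":0,"x":4.7,"y":2.335,"z":-1.41,"twist":0},{"fingers":0,"x":5.1,"y":2.335,"z":-1.41,"twist":0},{"fingers":0,"x":5.3,"y":2.335,"z":-1.41,"twist":0},{"fingers":0,"x":5.3,"y":2.335,"z":-1.41,"twist":0},{"fingers":0,"x":5.3,"y":2.335,"z":-1.41,"twist":0}]'
python3 - <<'E'
from h import *
d=grab('wrist','w3'); grab('side','s3');s=telemetry.get_state(); print(s['position'],s['ft_force'],s['grip_width'])
a=cv2.resize(cv2.imread('pics/w3.png'),(560,420)); b=cv2.resize(cv2.imread('pics/s3.png')[200:320,170:330],(560,420),interpolation=cv2.INTER_CUBIC)
cv2.imwrite('pics/w3b.png',cv2.resize(np.hstack([a,b]),(800,300),interpolation=cv2.INTER_AREA))
E
```

```text
time: 2.63
position: [0.5556, 0.1261, 0.0613]
tool_rot: [-1.056, 1.299, 1.056]
ft_force: [0.6, 0.6, 1.3]
grip_width: 0.002
[0.55648851 0.12625554 0.06239303] [0.10011889 0.72432657 0.00966429] 0.00040949198001066805
```

View pics/w3b.png

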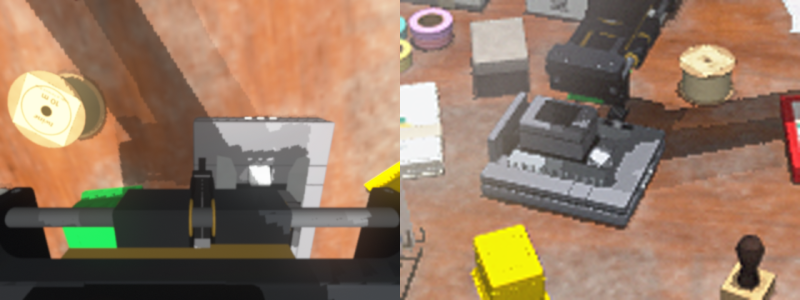

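```bash
python3 -m creep '[{"fingers":0,"x":0.15,"y":0,"z":0,"twist":0},{"fingers":0,"x":0.3,"y":0,"z":0,"twist":0},{"fingers":0,"x":0.4,"y":0,"z":0,"twist":0},{"fingers":0,"x":0.48,"y":0,"z":0,"twist":0},{"fingers":0,"x":0.54,"y":0,"z":0,"twist":0},{"fingers":0,"x":0.54,"y":0,"z":0,"twist":0},{"fingers":0,"x":0.54,"y":0,"z":0,"twist":0}]'
python3 - <<'E'
from h import *
d=grab('side','s4');s=telemetry.get_state(); print(s['position'],s['ft_force'],s['grip_width'])
C=(.45,.8,.05,.3); rects(cloud(d),d['pixels'],.077,C)
b=cv2.resize(cv2.imread('pics/s4.png')[200:320,170:330],(560,420),interpolation=cv2.INTER_CUBIC)
cv2.imwrite('pics/s4b.png',b)
E
```

```text
time: 3.32
position: [0.5557, 0.1258, 0.0409]
tool_rot: [-1.057, 1.299, 1.055]
ft_force: [-4.0, -1.6, 13.7]
grip_width: 0.006
[0.55568575 0.12585687 0.04089404] [-3.98497716 -1.47010015 12.23366899] 0.002569173780725275
  h 0.077 n 262 px [236. 248.] ctr [599.1 180.2] size [47.9 72.7] ang 71.4 z 0.0778
```

View pics/s4b.png

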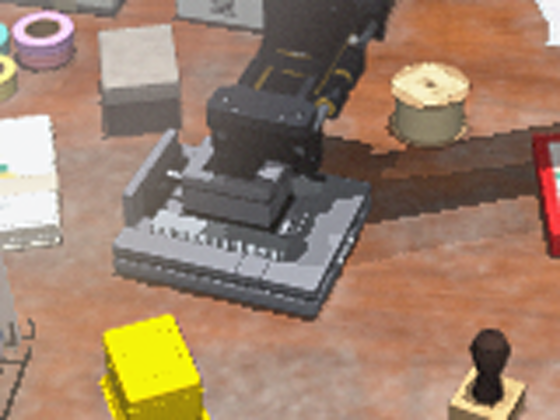

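```bash
python3 -m creep '[{"fingers":0,"x":-0.5,"y":0,"z":0,"twist":0},{"fingers":0,"x":-1.4,"y":0,"z":0,"twist":0},{"fingers":1,"x":-2.3,"y":-0.3,"z":0.3,"twist":0},{"fingers":1,"x":-3.1,"y":-1,"z":0.8,"twist":0},{"fingers":1,"x":-3.5,"y":-1.7,"z":1.3,"twist":0},{"fingers":1,"x":-3.5,"y":-2,"z":1.4,"twist":0},{"fingers":1,"x":-3.5,"y":-2,"z":1.4,"twist":0},{"fingers":1,"x":-3.5,"y":-2,"z":1.4,"twist":0}]'
python3 - <<'E'
from h import *
C=(.45,.8,.05,.3)
for n in ['wrist','side']:
    d=grab(n,n+'5'); rects(cloud(d),d['pixels'],.077,C);rects(cloud(d),d['pixels'],.03,C,smax=70)
s=telemetry.get_state(); print(s['position'],s['ft_force'],s['grip_width'])
E
```

```text
time: 4.03
position: [0.6443, 0.1642, 0.1777]
tool_rot: [-1.056, 1.302, 1.058]
ft_force: [0.0, -0.0, -1.2]
grip_width: 0.373
  h 0.077 n 4486 px [283. 160.] ctr [598.9 173.1] size [49.7 68.6] ang 78.0 z 0.0767
  h 0.03 n 10890 px [285. 128.] ctr [594.7 174.1] size [128.3 157.2] ang 78.1 z 0.0296
  h 0.077 n 340 px [237. 247.] ctr [597.6 172.7] size [56.9 70.2] ang 76.2 z 0.078
  h 0.03 n 917 px [245. 269.] ctr [594.9 176.1] size [132.4 161.2] ang 78.8 z 0.031
[0.64313107 0.16370105 0.17738484] [-0.54364452 -0.99425357  0.02295944] 0.46634148123935165
```

View pics/wrist5.png

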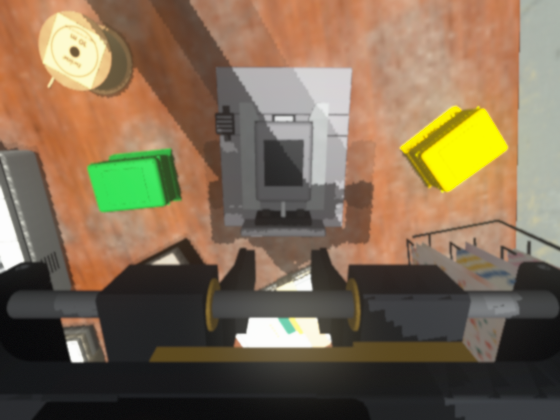

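```bash
python3 -m creep '[{"fingers":1,"x":0,"y":0.6,"z":0,"twist":0},{"fingers":1,"x":0,"y":1.14,"z":0,"twist":0},{"fingers":1,"x":0.4,"y":1.14,"z":0,"twist":0},{"fingers":1,"x":0.8,"y":1.14,"z":0,"twist":0},{"fingers":1,"x":1.2,"y":1.14,"z":0,"twist":0},{"fingers":1,"x":1.2,"y":1.14,"z":0,"twist":0},{"fingers":1,"x":1.2,"y":1.14,"z":0,"twist":0},{"fingers":1,"x":1.9,"y":1.14,"z":0,"twist":0},{"fingers":1,"x":2.5,"y":1.14,"z":0,"twist":0},{"fingers":1,"x":3,"y":1.14,"z":0,"twist":0},{"fingers":1,"x":3.28,"y":1.14,"z":0,"twist":0},{"fingers":1,"x":3.28,"y":1.14,"z":0,"twist":0},{"fingers":1,"x":3.28,"y":1.14,"z":0,"twist":0}]'
python3 - <<'E'
from h import *
d=grab('side','s6');s=telemetry.get_state(); print(s['position'],s['ft_force'],s['grip_width'])
b=cv2.resize(cv2.imread('pics/s6.png')[190:310,170:330],(560,420),interpolation=cv2.INTER_CUBIC)
cv2.imwrite('pics/s6b.png',b)
E
```

```text
time: 5.22
position: [0.6004, 0.1737, 0.0485]
tool_rot: [-1.056, 1.299, 1.056]
ft_force: [0.1, -0.7, 0.7]
grip_width: 1.005
[0.60116923 0.17395723 0.0493169 ] [-0.69587181  0.6262396   0.70056862] 1.0025332439196641
```

View pics/s6b.png

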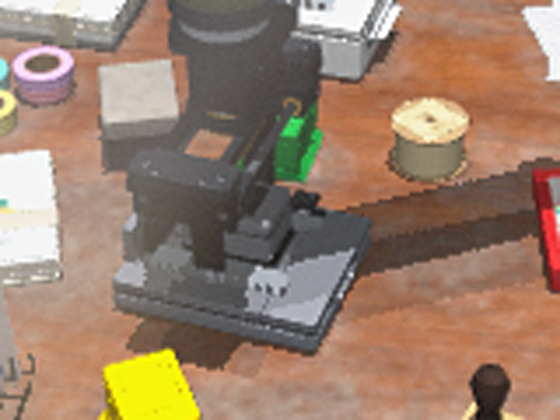

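```bash
python3 -m creep '[{"fingers":0.5,"x":0.06,"y":0,"z":0,"twist":0},{"fingers":0.4,"x":0.06,"y":0,"z":0,"twist":0},{"fingers":0.4,"x":0.06,"y":0,"z":0,"twist":0},{"fingers":0.4,"x":0.06,"y":0,"z":0,"twist":0},{"fingers":0.4,"x":0.06,"y":0,"z":0,"twist":0},{"fingers":0.4,"x":0.06,"y":0,"z":0,"twist":0},{"fingers":0.4,"x":0.06,"y":0,"z":0,"twist":0},{"fingers":0.4,"x":0.06,"y":0,"z":0,"twist":0},{"fingers":0.4,"x":0.06,"y":0,"z":0,"twist":0},{"fingers":0.4,"x":0.06,"y":0,"z":0,"twist":0}]' 35
```

```text
time: 6.1
position: [0.6002, 0.1737, 0.0455]
tool_rot: [-1.056, 1.299, 1.056]
ft_force: [-0.0, -0.0, 1.3]
grip_width: 0.572
```

```bash
python3 -m creep '[{"fingers":0,"x":0,"y":0.1,"z":0,"twist":0},{"fingers":0,"x":0,"y":0.3,"z":0,"twist":0},{"fingers":0,"x":0,"y":0.5,"z":0,"twist":0},{"fingers":0,"x":0,"y":0.7,"z":0,"twist":0},{"fingers":0,"x":0,"y":0.9,"z":0,"twist":0},{"fingers":0,"x":0,"y":1.1,"z":0,"twist":0}]'; python3 -m creep '[{"fingers":0,"x":0,"y":0.2,"z":0,"twist":0},{"fingers":0,"x":0,"y":0.4,"z":0,"twist":0},{"fingers":0,"x":0,"y":0.6,"z":0,"twist":0},{"fingers":0,"x":0,"y":0.8,"z":0,"twist":0},{"fingers":0,"x":0,"y":1,"z":0,"twist":0},{"fingers":0,"x":0,"y":1.2,"z":0,"twist":0},{"fingers":0,"x":0,"y":1.35,"z":0,"twist":0},{"fingers":0,"x":0,"y":1.35,"z":0,"twist":0},{"fingers":0,"x":0,"y":1.35,"z":0,"twist":0}]'
python3 - <<'E'
from h import *
d=grab('side','s7');s=telemetry.get_state(); print(s['position'],s['ft_force'],s['grip_width'])
b=cv2.resize(cv2.imread('pics/s7.png')[190:310,170:330],(560,420),interpolation=cv2.INTER_CUBIC)
cv2.imwrite('pics/s7b.png',b)
E
```

```text
time: 6.6
position: [0.5561, 0.1829, 0.0455]
tool_rot: [-1.057, 1.299, 1.056]
ft_force: [0.9, -0.6, 1.4]
grip_width: 0.569
time: 7.35
position: [0.5031, 0.1941, 0.0454]
tool_rot: [-1.056, 1.301, 1.058]
ft_force: [-2.2, -0.7, 3.7]
grip_width: 0.565
[0.50343456 0.19404989 0.04542758] [-2.00247896  0.34713573  2.21397039] 0.5736329166756112
```

View pics/s7b.png

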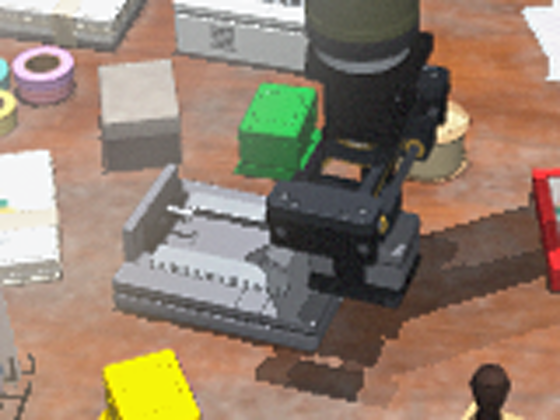

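```bash
python3 -m creep '[{"fingers":0,"x":-0.3,"y":0,"z":0,"twist":0},{"fingers":0,"x":-0.9,"y":0,"z":0,"twist":0},{"fingers":0,"x":-1.7,"y":0,"z":0,"twist":0},{"fingers":0,"x":-2.5,"y":0,"z":0,"twist":0},{"fingers":0,"x":-3.3,"y":0,"z":-0.2,"twist":0},{"fingers":0,"x":-4.1,"y":-0.4,"z":-0.7,"twist":0},{"fingers":0,"x":-4.8,"y":-1,"z":-1.3,"twist":0},{"fingers":0,"x":-5.1,"y":-1.6,"z":-2.1,"twist":0},{"fingers":0,"x":-5.1,"y":-2.2,"z":-2.9,"twist":0},{"fingers":0,"x":-5.1,"y":-2.8,"z":-3.7,"twist":0},{"fingers":0,"x":-5.1,"y":-3.4,"z":-4.5,"twist":0},{"fingers":0,"x":-5.1,"y":-4,"z":-5.3,"twist":0},{"fingers":0,"x":-5.1,"y":-4.6,"z":-6.1,"twist":0},{"fingers":0,"x":-5.1,"y":-5.2,"z":-6.9,"twist":0},{"fingers":0,"x":-5.1,"y":-5.8,"z":-7.6,"twist":-0.3},{"fingers":0,"x":-5.1,"y":-6.26,"z":-8.24,"twist":-0.54},{"fingers":0,"x":-5.1,"y":-6.26,"z":-8.24,"twist":-0.54},{"fingers":0,"x":-5.1,"y":-6.26,"z":-8.24,"twist":-0.54},{"fingers":0,"x":-5.1,"y":-6.26,"z":-8.24,"twist":-0.54}]'
python3 - <<'E'
from h import *
P=(.45,.8,-.3,-.05)
d=grab('wrist','w8'); w=cloud(d)
rects(w,d['pixels'],.056,P,smax=70);rects(w,d['pixels'],.064,P,smin_n=30);rects(w,d['pixels'],.074,P,smin_n=30);rects(w,d['pixels'],.088,P,smin_n=30)
s=telemetry.get_state(); print(s['position'],R.from_rotvec(s['tool_rot']).as_matrix().round(4),s['ft_force'],s['grip_width'])
E
```

```text
time: 8.98
position: [0.6815, -0.1796, 0.2484]
tool_rot: [-1.089, 1.281, 1.094]
ft_force: [-0.5, 0.3, -3.6]
grip_width: 0.569
  h 0.056 n 12802 px [282. 119.] ctr [ 612.1 -170.5] size [128.3 170.8] ang 80.4 z 0.0555
  h 0.056 n 174 px [281. 119.] ctr [ 600.6 -168.5] size [16.8 12.8] ang 81.1 z 0.0565
  h 0.064 n 1554 px [251. 128.] ctr [ 605.6 -203. ] size [ 18.2 103.6] ang 80.6 z 0.0636
  h 0.064 n 1549 px [312. 128.] ctr [ 616.  -137.6] size [ 18.1 103.5] ang 80.4 z 0.0635
  h 0.064 n 96 px [282. 127.] ctr [ 608.  -169.7] size [16.7  6.4] ang 81.0 z 0.0614
  h 0.074 n 334 px [229. 120.] ctr [ 592.5 -223.9] size [17.7 19.8] ang 79.4 z 0.0736
[ 0.6817116  -0.17845434  0.24887738] [[-0.0011 -0.9877  0.1567]
 [ 0.0017  0.1567  0.9876]
 [-1.      0.0014  0.0015]] [ 0.17784745  0.89004346 -4.38739548] 0.5727787290824622
```

View pics/w8.png

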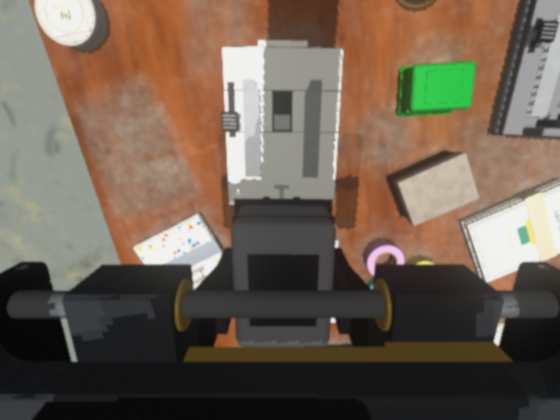

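```bash
python3 -m creep '[{"fingers":0,"x":0,"y":0.5,"z":0,"twist":0.1},{"fingers":0,"x":0,"y":1.2,"z":0,"twist":0.1},{"fingers":0,"x":0,"y":1.9,"z":-0.03,"twist":0.1},{"fingers":0,"x":0,"y":2.6,"z":-0.03,"twist":0.1},{"fingers":0,"x":0.3,"y":3.3,"z":-0.03,"twist":0.1},{"fingers":0,"x":0.8,"y":3.8,"z":-0.03,"twist":0.1},{"fingers":0,"x":1.5,"y":4.1,"z":-0.03,"twist":0.1},{"fingers":0,"x":2.2,"y":4.1,"z":-0.03,"twist":0.1},{"fingers":0,"x":2.9,"y":4.1,"z":-0.03,"twist":0.1},{"fingers":0,"x":3.5,"y":4.1,"z":-0.03,"twist":0.1},{"fingers":0,"x":3.7,"y":4.1,"z":-0.03,"twist":0.1},{"fingers":0,"x":3.7,"y":4.1,"z":-0.03,"twist":0.1},{"fingers":0,"x":3.7,"y":4.1,"z":-0.03,"twist":0.1},{"fingers":0,"x":3.7,"y":4.1,"z":-0.03,"twist":0.1}]'
python3 - <<'E'
from h import *
grab('side','s9');d=grab('scene','sc9')
s=telemetry.get_state(); M=R.from_rotvec(s['tool_rot']).as_matrix();print(s['position'],M.round(4),s['ft_force'],s['grip_width'])
th=np.radians(9.5);u=np.array([np.cos(th),-np.sin(th)]);v=np.array([np.sin(th),np.cos(th)])
r=s['position'][:2]-[.6228,-.1713];print('rel seat u,v',r@u*1000,r@v*1000,'yaw',np.degrees(np.arctan2(M[1,1],-M[0,1])))
a=cv2.resize(cv2.imread('pics/s9.png')[140:245,200:340],(400,300),interpolation=cv2.INTER_CUBIC);b=cv2.resize(cv2.imread('pics/sc9.png')[190:295,290:430],(400,300),interpolation=cv2.INTER_CUBIC)
cv2.imwrite('pics/c9.png',np.hstack([a,b]))
E
```

```text
time: 10.2
position: [0.5214, -0.1552, 0.1035]
tool_rot: [-1.088, 1.281, 1.083]
ft_force: [1.0, 0.6, -3.0]
grip_width: 0.574
[ 0.52131316 -0.15559623  0.10340042] [[ 3.500e-03 -9.860e-01  1.665e-01]
 [-1.000e-03  1.665e-01  9.860e-01]
 [-1.000e+00 -3.600e-03 -4.000e-04]] [-0.16486922  0.28166669 -3.4318596 ] 0.5756986815451157
rel seat u,v -102.68688172973874 -1.2617533781474228 yaw 9.585269043718274
```

View pics/c9.png

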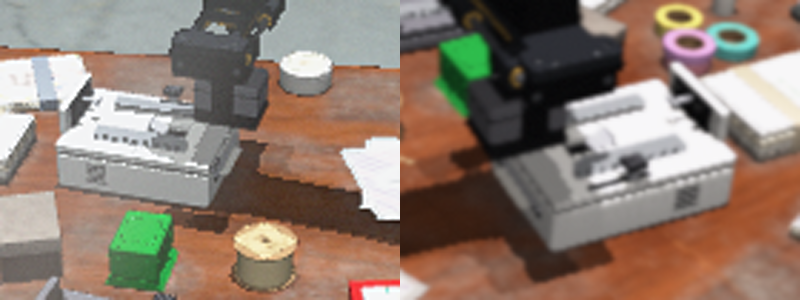

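```bash
python3 -m creep '[{"fingers":0,"x":0.2,"y":0.06,"z":0.03,"twist":0},{"fingers":0,"x":0.4,"y":0.06,"z":0.03,"twist":0},{"fingers":0,"x":0.55,"y":0.06,"z":0.03,"twist":0},{"fingers":0,"x":0.68,"y":0.06,"z":0.03,"twist":0},{"fingers":0,"x":0.76,"y":0.06,"z":0.03,"twist":0},{"fingers":0,"x":0.76,"y":0.06,"z":0.03,"twist":0},{"fingers":0,"x":0.76,"y":0.06,"z":0.03,"twist":0},{"fingers":0,"x":0.76,"y":0.06,"z":0.03,"twist":0}]'
cat > st.py <<'E'
from h import *
def st():
    s=telemetry.get_state(); M=R.from_rotvec(s['tool_rot']).as_matrix()
    th=np.radians(9.5);u=np.array([np.cos(th),-np.sin(th)]);v=np.array([np.sin(th),np.cos(th)])
    r=s['position'][:2]-[.6228,-.1713];f=s['ft_force'];print('t',s['time'],'rel u %.1f v %.1f z %.1f'%(r@u*1000,r@v*1000,s['position'][2]*1000),'yaw %.2f'%np.degrees(np.arctan2(M[1,1],-M[0,1])),'F u %.1f v %.1f z %.1f'%(f[:2]@u,f[:2]@v,f[2]),'grip %.1f'%(s['grip_width']*87),'tilt',M[:2,0].round(4))
st()
E
python3 st.py
```

```text
time: 10.97
position: [0.5177, -0.1539, 0.0713]
tool_rot: [-1.085, 1.284, 1.085]
ft_force: [-2.5, 0.7, 2.6]
grip_width: 0.57
t 10.9667 rel u -106.5 v -0.2 z 71.3 yaw 9.60 F u -2.6 v 0.2 z 2.6 grip 49.6 tilt [ 0.0001 -0.0001]
```

```bash
python3 -m creep '[{"fingers":0,"x":-0.02,"y":0,"z":0,"twist":0.02},{"fingers":0,"x":-0.02,"y":-0.1,"z":0,"twist":0.02},{"fingers":0,"x":-0.02,"y":-0.2,"z":0,"twist":0.02},{"fingers":0,"x":-0.02,"y":-0.3,"z":0,"twist":0.02},{"fingers":0,"x":-0.02,"y":-0.4,"z":0,"twist":0.02},{"fingers":0,"x":-0.02,"y":-0.4,"z":0,"twist":0.02}]'; python3 st.py
```

```text
time: 11.47
position: [0.5345, -0.1566, 0.0716]
tool_rot: [-1.084, 1.284, 1.083]
ft_force: [0.4, 0.4, -3.9]
grip_width: 0.57
t 11.4667 rel u -89.5 v -0.0 z 71.6 yaw 9.69 F u 0.4 v 0.4 z -3.9 grip 49.6 tilt [0.0009 0.    ]
```

```bash
python3 -m creep '[{"fingers":0,"x":0,"y":-0.1,"z":0,"twist":0},{"fingers":0,"x":0,"y":-0.2,"z":0,"twist":0},{"fingers":0,"x":0,"y":-0.3,"z":0,"twist":0},{"fingers":0,"x":0,"y":-0.4,"z":0,"twist":0},{"fingers":0,"x":0,"y":-0.5,"z":0,"twist":0},{"fingers":0,"x":0,"y":-0.5,"z":0,"twist":0}]'; python3 st.py
```

```text
time: 11.97
position: [0.5542, -0.1599, 0.0719]
tool_rot: [-1.084, 1.284, 1.083]
ft_force: [0.9, -0.5, -3.1]
grip_width: 0.571
t 11.9667 rel u -69.5 v -0.1 z 71.9 yaw 9.69 F u 0.9 v -0.3 z -3.1 grip 49.7 tilt [ 0.001  -0.0001]
```

```bash
python3 -m creep '[{"fingers":0,"x":0,"y":-0.1,"z":0,"twist":-0.03},{"fingers":0,"x":0,"y":-0.2,"z":0,"twist":-0.03},{"fingers":0,"x":0,"y":-0.3,"z":0,"twist":-0.03},{"fingers":0,"x":0,"y":-0.4,"z":0,"twist":-0.03},{"fingers":0,"x":0,"y":-0.5,"z":0,"twist":-0.03},{"fingers":0,"x":0,"y":-0.5,"z":0,"twist":-0.03}]'; python3 st.py
```

```text
time: 12.47
position: [0.5737, -0.1633, 0.0719]
tool_rot: [-1.086, 1.283, 1.085]
ft_force: [0.4, 0.1, -2.3]
grip_width: 0.573
t 12.4667 rel u -49.7 v -0.2 z 71.9 yaw 9.54 F u 0.4 v 0.2 z -2.3 grip 49.8 tilt [ 0.0007 -0.0001]
```

```bash
python3 -m creep '[{"fingers":0,"x":0,"y":-0.1,"z":0,"twist":0},{"fingers":0,"x":0,"y":-0.2,"z":0,"twist":0},{"fingers":0,"x":0,"y":-0.3,"z":0,"twist":0},{"fingers":0,"x":0,"y":-0.4,"z":0,"twist":0},{"fingers":0,"x":0,"y":-0.5,"z":0,"twist":0},{"fingers":0,"x":0,"y":-0.5,"z":0,"twist":0}]'; python3 st.py
```

```text
time: 12.97
position: [0.5938, -0.1667, 0.0719]
tool_rot: [-1.086, 1.282, 1.085]
ft_force: [0.3, -0.1, -1.9]
grip_width: 0.574
t 12.9667 rel u -29.4 v -0.2 z 71.9 yaw 9.54 F u 0.3 v -0.1 z -1.9 grip 49.9 tilt [ 0.0014 -0.0002]
```

```bash
python3 -m creep '[{"fingers":0,"x":0,"y":-0.08,"z":0,"twist":0},{"fingers":0,"x":0,"y":-0.16,"z":0,"twist":0},{"fingers":0,"x":0,"y":-0.24,"z":0,"twist":0},{"fingers":0,"x":0,"y":-0.32,"z":0,"twist":0},{"fingers":0,"x":0,"y":-0.4,"z":0,"twist":0},{"fingers":0,"x":0,"y":-0.4,"z":0,"twist":0}]' 50; python3 st.py
```

```text
time: 13.47
position: [0.6093, -0.1693, 0.0719]
tool_rot: [-1.086, 1.283, 1.085]
ft_force: [1.0, 0.1, -1.9]
grip_width: 0.567
t 13.4667 rel u -13.7 v -0.3 z 71.9 yaw 9.54 F u 1.0 v 0.2 z -1.9 grip 49.3 tilt [ 0.001  -0.0002]
```

```bash
python3 -m creep '[{"fingers":0,"x":0,"y":-0.05,"z":0,"twist":0},{"fingers":0,"x":0,"y":-0.1,"z":0,"twist":0},{"fingers":0,"x":0,"y":-0.15,"z":0,"twist":0},{"fingers":0,"x":0,"y":-0.15,"z":0,"twist":0}]'; python3 st.py
```

```text
time: 13.8
position: [0.6148, -0.1703, 0.0719]
tool_rot: [-1.086, 1.283, 1.085]
ft_force: [-0.4, -0.1, -1.9]
grip_width: 0.571
t 13.8 rel u -8.1 v -0.3 z 71.9 yaw 9.54 F u -0.3 v -0.2 z -1.9 grip 49.7 tilt [ 0.0006 -0.0002]
```

```bash
python3 -m creep '[{"fingers":0,"x":0,"y":-0.05,"z":0,"twist":0},{"fingers":0,"x":0,"y":-0.1,"z":0,"twist":0},{"fingers":0,"x":0,"y":-0.15,"z":0,"twist":0},{"fingers":0,"x":0,"y":-0.15,"z":0,"twist":0}]'; python3 st.py
```

```text
time: 14.13
position: [0.6207, -0.1713, 0.0718]
tool_rot: [-1.086, 1.283, 1.085]
ft_force: [-0.8, -0.3, -1.9]
grip_width: 0.57
t 14.1333 rel u -2.0 v -0.3 z 71.8 yaw 9.55 F u -0.7 v -0.4 z -1.9 grip 49.6 tilt [ 0.0006 -0.0002]
```

```bash
python3 -m creep '[{"fingers":0,"x":0,"y":-0.04,"z":0,"twist":0},{"fingers":0,"x":0,"y":-0.08,"z":0,"twist":0},{"fingers":0,"x":0,"y":-0.12,"z":0,"twist":0},{"fingers":0,"x":0,"y":-0.12,"z":0,"twist":0}]'; python3 st.py
```

```text
time: 14.47
position: [0.6254, -0.172, 0.0718]
tool_rot: [-1.086, 1.283, 1.085]
ft_force: [0.4, 0.3, -3.5]
grip_width: 0.564
t 14.4667 rel u 2.6 v -0.3 z 71.8 yaw 9.54 F u 0.3 v 0.4 z -3.5 grip 49.1 tilt [ 0.0005 -0.0001]
```

```bash
python3 -m creep '[{"fingers":0,"x":0,"y":-0.04,"z":0,"twist":0},{"fingers":0,"x":0,"y":-0.08,"z":0,"twist":0},{"fingers":0,"x":0,"y":-0.1,"z":0,"twist":0},{"fingers":0,"x":0,"y":-0.1,"z":0,"twist":0}]'; python3 st.py
```

```text
time: 14.8
position: [0.6292, -0.1727, 0.0718]
tool_rot: [-1.086, 1.283, 1.085]
ft_force: [0.6, -0.5, -1.7]
grip_width: 0.574
t 14.8 rel u 6.5 v -0.3 z 71.8 yaw 9.55 F u 0.7 v -0.4 z -1.7 grip 49.9 tilt [ 0.0004 -0.0001]
```

```bash
python3 -m creep '[{"fingers":0,"x":0,"y":-0.04,"z":0,"twist":0},{"fingers":0,"x":0,"y":-0.08,"z":0,"twist":0},{"fingers":0,"x":0,"y":-0.08,"z":0,"twist":0}]'; python3 st.py
```

```text
time: 15.05
position: [0.6324, -0.1732, 0.0718]
tool_rot: [-1.086, 1.283, 1.085]
ft_force: [0.7, -0.3, -2.4]
grip_width: 0.571
t 15.05 rel u 9.8 v -0.3 z 71.8 yaw 9.55 F u 0.7 v -0.1 z -2.4 grip 49.6 tilt [ 0.0005 -0.0001]
```

```bash
python3 -m creep '[{"fingers":0,"x":0,"y":-0.04,"z":0,"twist":0},{"fingers":0,"x":0,"y":-0.08,"z":0,"twist":0},{"fingers":0,"x":0,"y":-0.08,"z":0,"twist":0}]'; python3 st.py
python3 - <<'E'
from h import *
grab('side','s10');d=grab('scene','sc10')
a=cv2.resize(cv2.imread('pics/s10.png')[140:245,200:340],(400,300),interpolation=cv2.INTER_CUBIC);b=cv2.resize(cv2.imread('pics/sc10.png')[190:295,290:430],(400,300),interpolation=cv2.INTER_CUBIC)
cv2.imwrite('pics/c10.png',np.hstack([a,b]))
E
```

```text
time: 15.3
position: [0.6355, -0.1738, 0.0717]
tool_rot: [-1.086, 1.283, 1.085]
ft_force: [-0.6, -0.0, -1.7]
grip_width: 0.567
t 15.3 rel u 12.9 v -0.3 z 71.7 yaw 9.55 F u -0.6 v -0.1 z -1.7 grip 49.3 tilt [ 0.0002 -0.    ]
```

View pics/c10.png

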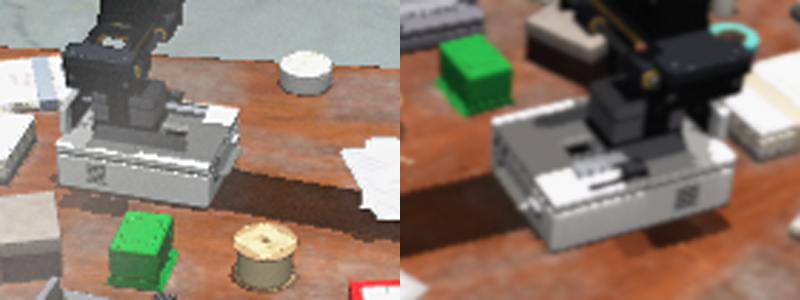

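```bash
python3 -m creep '[{"fingers":0,"x":0,"y":-0.03,"z":0,"twist":0},{"fingers":0,"x":0,"y":-0.06,"z":0,"twist":0},{"fingers":0,"x":0,"y":-0.06,"z":0,"twist":0}]'; python3 st.py
```

```text
time: 15.65
position: [0.6366, -0.174, 0.0715]
tool_rot: [-1.084, 1.285, 1.087]
ft_force: [-3.9, 1.0, 0.5]
grip_width: 0.568
t 15.65 rel u 14.0 v -0.3 z 71.5 yaw 9.55 F u -4.0 v 0.3 z 0.5 grip 49.5 tilt [-0.0023  0.0004]
```

```bash
python3 -m creep '[{"fingers":0,"x":0,"y":-0.03,"z":0,"twist":0},{"fingers":0,"x":0,"y":-0.06,"z":0,"twist":0},{"fingers":0,"x":0,"y":-0.06,"z":0,"twist":0}]'; python3 st.py
```

```text
time: 15.9
position: [0.6395, -0.1744, 0.0715]
tool_rot: [-1.085, 1.284, 1.087]
ft_force: [-4.8, 1.8, -0.6]
grip_width: 0.574
t 15.9 rel u 16.9 v -0.3 z 71.5 yaw 9.55 F u -5.1 v 0.9 z -0.6 grip 49.9 tilt [-0.0013  0.0002]
```

```bash
python3 -m creep '[{"fingers":0,"x":0,"y":-0.03,"z":0,"twist":0},{"fingers":0,"x":0,"y":-0.05,"z":0,"twist":0},{"fingers":0,"x":0,"y":-0.05,"z":0,"twist":0}]'; python3 st.py
```

```text
time: 16.15
position: [0.6415, -0.1748, 0.0715]
tool_rot: [-1.085, 1.284, 1.086]
ft_force: [-5.6, 0.2, -0.1]
grip_width: 0.572
t 16.15 rel u 19.0 v -0.4 z 71.5 yaw 9.55 F u -5.5 v -0.8 z -0.1 grip 49.8 tilt [-0.0012  0.0002]
```

```bash
python3 -m creep '[{"fingers":0,"x":0,"y":-0.03,"z":0,"twist":0},{"fingers":0,"x":0,"y":-0.06,"z":0,"twist":0},{"fingers":0,"x":0,"y":-0.06,"z":0,"twist":0}]'; python3 st.py
```

```text
time: 16.4
position: [0.6438, -0.1752, 0.0715]
tool_rot: [-1.085, 1.284, 1.086]
ft_force: [-5.4, 0.5, -0.8]
grip_width: 0.567
t 16.4 rel u 21.3 v -0.3 z 71.5 yaw 9.55 F u -5.4 v -0.4 z -0.8 grip 49.3 tilt [-0.0013  0.0002]
```

```bash
python3 -m creep '[{"fingers":0,"x":0,"y":-0.03,"z":0,"twist":0},{"fingers":0,"x":0,"y":-0.05,"z":0,"twist":0},{"fingers":0,"x":0,"y":-0.05,"z":0,"twist":0}]'; python3 st.py
```

```text
time: 16.65
position: [0.6456, -0.1755, 0.0715]
tool_rot: [-1.085, 1.284, 1.087]
ft_force: [-6.1, 0.7, 0.0]
grip_width: 0.571
t 16.65 rel u 23.2 v -0.4 z 71.5 yaw 9.55 F u -6.1 v -0.3 z 0.0 grip 49.6 tilt [-0.0015  0.0002]
```

```bash
python3 -m creep '[{"fingers":0,"x":0,"y":-0.02,"z":0,"twist":0},{"fingers":0,"x":0,"y":-0.03,"z":0,"twist":0},{"fingers":0,"x":0,"y":-0.03,"z":0,"twist":0}]'; python3 st.py
```

```text
time: 16.9
position: [0.6468, -0.1757, 0.0715]
tool_rot: [-1.085, 1.284, 1.087]
ft_force: [-4.7, 1.2, 0.2]
grip_width: 0.566
t 16.9 rel u 24.4 v -0.4 z 71.5 yaw 9.55 F u -4.9 v 0.4 z 0.2 grip 49.3 tilt [-0.0014  0.0002]
```

```bash
python3 -m creep '[{"fingers":0,"x":0,"y":-0.02,"z":0,"twist":0},{"fingers":0,"x":0,"y":-0.03,"z":0,"twist":0},{"fingers":0,"x":0,"y":-0.03,"z":0,"twist":0}]'; python3 st.py
```

```text
time: 17.15
position: [0.6478, -0.1759, 0.0715]
tool_rot: [-1.085, 1.285, 1.087]
ft_force: [-6.3, 0.5, 0.3]
grip_width: 0.569
t 17.15 rel u 25.4 v -0.4 z 71.5 yaw 9.55 F u -6.3 v -0.5 z 0.3 grip 49.5 tilt [-0.0019  0.0003]
```

```bash
python3 -m creep '[{"fingers":0,"x":0,"y":-0.02,"z":0,"twist":0},{"fingers":0,"x":0,"y":-0.02,"z":0,"twist":0},{"fingers":0,"x":0,"y":-0.02,"z":0,"twist":0}]'; python3 st.py
```

```text
time: 17.4
position: [0.6484, -0.176, 0.0715]
tool_rot: [-1.084, 1.285, 1.087]
ft_force: [-6.1, 0.8, -0.4]
grip_width: 0.572
t 17.4 rel u 26.1 v -0.4 z 71.5 yaw 9.55 F u -6.2 v -0.2 z -0.4 grip 49.7 tilt [-0.0021  0.0003]
```

```bash
python3 -m creep '[{"fingers":0,"x":0,"y":-0.02,"z":0,"twist":0},{"fingers":0,"x":0,"y":-0.02,"z":0,"twist":0},{"fingers":0,"x":0,"y":-0.02,"z":0,"twist":0}]'; python3 st.py
```

```text
time: 17.65
position: [0.6489, -0.1761, 0.0715]
tool_rot: [-1.084, 1.285, 1.088]
ft_force: [-6.9, 0.7, 1.0]
grip_width: 0.568
t 17.65 rel u 26.5 v -0.4 z 71.5 yaw 9.55 F u -6.9 v -0.4 z 1.0 grip 49.4 tilt [-0.0029  0.0004]
```

```bash
python3 -m creep '[{"fingers":0,"x":0,"y":-0.02,"z":0,"twist":0},{"fingers":0,"x":0,"y":-0.02,"z":0,"twist":0},{"fingers":0,"x":0,"y":-0.02,"z":0,"twist":0}]'; python3 st.py
```

```text
time: 17.9
position: [0.6492, -0.1761, 0.0715]
tool_rot: [-1.084, 1.286, 1.088]
ft_force: [-8.0, 1.9, 1.7]
grip_width: 0.57
t 17.9 rel u 26.8 v -0.4 z 71.5 yaw 9.55 F u -8.2 v 0.6 z 1.7 grip 49.6 tilt [-0.0039  0.0006]
```

```bash
python3 -m creep '[{"fingers":0,"x":0,"y":-0.02,"z":0,"twist":0},{"fingers":0,"x":0,"y":-0.02,"z":0,"twist":0},{"fingers":0,"x":0,"y":-0.02,"z":0,"twist":0}]'; python3 st.py
```

```text
time: 18.15
position: [0.6496, -0.1762, 0.0715]
tool_rot: [-1.083, 1.287, 1.089]
ft_force: [-9.7, 2.1, 2.9]
grip_width: 0.573
t 18.15 rel u 27.2 v -0.4 z 71.5 yaw 9.55 F u -9.9 v 0.4 z 2.9 grip 49.8 tilt [-0.0048  0.0007]
```

```bash
python3 -m creep '[{"fingers":0,"x":0,"y":-0.02,"z":0,"twist":0},{"fingers":0,"x":0,"y":-0.03,"z":0,"twist":0},{"fingers":0,"x":0,"y":-0.03,"z":0,"twist":0}]'; python3 st.py
```

```text
time: 18.4
position: [0.6501, -0.1763, 0.0715]
tool_rot: [-1.082, 1.288, 1.09]
ft_force: [-12.7, 2.9, 4.2]
grip_width: 0.57
t 18.4 rel u 27.7 v -0.4 z 71.5 yaw 9.55 F u -13.0 v 0.8 z 4.2 grip 49.6 tilt [-0.0063  0.001 ]
```

```bash
python3 -m creep '[{"fingers":0,"x":0,"y":-0.02,"z":0,"twist":0},{"fingers":0,"x":0,"y":-0.03,"z":0,"twist":0},{"fingers":0,"x":0,"y":-0.03,"z":0,"twist":0}]'; python3 st.py
```

```text
time: 18.65
position: [0.6507, -0.1764, 0.0715]
tool_rot: [-1.081, 1.289, 1.091]
ft_force: [-13.5, 3.0, 5.4]
grip_width: 0.571
t 18.65 rel u 28.3 v -0.4 z 71.5 yaw 9.55 F u -13.8 v 0.8 z 5.4 grip 49.6 tilt [-0.0077  0.0012]
```

```bash
python3 - <<'E'
from h import *
P=(.45,.8,-.32,-.05)
for t in ['scene0','sc9','sc10']: 
    d=load(t);w=cloud(d)
    p=np.array([.5925,-.2239]);m=(np.hypot(*(w[...,:2]-p).transpose(2,0,1))<.0075)&(w[...,2]>.06);print(t,m.sum(),np.median(w[m][:,2]),np.percentile(w[m][:,2],[25,75]))
for n in ['scene','side','wrist']:
    d=grab(n,n+'11');w=cloud(d)
    m=(np.hypot(*(w[...,:2]-p).transpose(2,0,1))<.0075)&(w[...,2]>.06);print(n,m.sum(),np.median(w[m][:,2]),np.percentile(w[m][:,2],[25,75]))
b=cv2.resize(cv2.imread('pics/scene11.png')[190:295,290:430],(400,300),interpolation=cv2.INTER_CUBIC)
a=cv2.resize(cv2.imread('pics/wrist11.png'),(400,300))
cv2.imwrite('pics/c11.png',np.hstack([a,b]))
E
python3 st.py
```

```text
scene0 28 0.07401825560564917 [0.06468895 0.07484918]
sc9 29 0.0742623781438142 [0.06578648 0.07504241]
sc10 76 0.15704827883847067 [0.07074197 0.16432621]
scene 32 0.07457751489632525 [0.07248907 0.07498608]
side 11 0.07563741969603832 [0.07385107 0.07586923]
wrist 607 0.07397008872330274 [0.07355824 0.07442017]
t 18.8 rel u 28.3 v -0.4 z 71.5 yaw 9.55 F u -14.2 v -0.7 z 6.7 grip 49.7 tilt [-0.0075  0.0012]
```

View pics/c11.png

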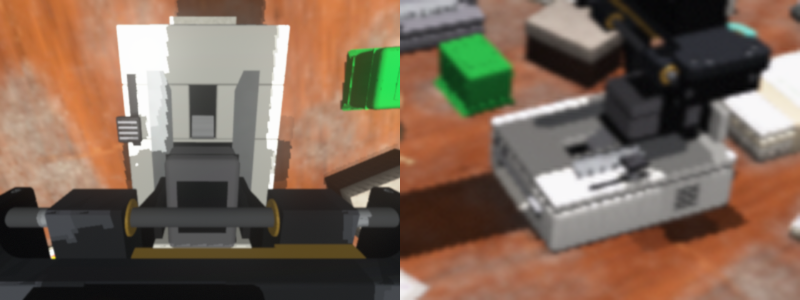

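```bash
python3 -m creep '[{"fingers":0,"x":0,"y":0.03,"z":0,"twist":0},{"fingers":0,"x":0,"y":0.07,"z":0,"twist":0},{"fingers":0,"x":0,"y":0.07,"z":0,"twist":0}]' 10; python3 st.py; python3 -m creep '[{"fingers":0.8,"x":0,"y":0,"z":0,"twist":0},{"fingers":0.8,"x":0,"y":0,"z":0,"twist":0},{"fingers":0.8,"x":0,"y":0,"z":0,"twist":0},{"fingers":0.8,"x":0,"y":0,"z":0,"twist":0},{"fingers":0.8,"x":0,"y":0,"z":0,"twist":0},{"fingers":0.8,"x":0,"y":0,"z":0,"twist":0}]'; python3 st.py
```

```text
time: 19.05
position: [0.6496, -0.1763, 0.0715]
tool_rot: [-1.083, 1.286, 1.088]
ft_force: [-7.8, 1.4, 2.0]
grip_width: 0.575
t 19.05 rel u 27.3 v -0.5 z 71.5 yaw 9.57 F u -7.9 v 0.1 z 2.0 grip 50.0 tilt [-0.0034  0.0005]
time: 19.55
position: [0.6519, -0.1765, 0.0721]
tool_rot: [-1.086, 1.283, 1.085]
ft_force: [-0.8, -0.2, -0.6]
grip_width: 0.794
t 19.55 rel u 29.5 v -0.3 z 72.1 yaw 9.55 F u -0.8 v -0.3 z -0.6 grip 69.1 tilt [ 0.0011 -0.0002]
```

```bash
python3 -m creep '[{"fingers":0.8,"x":-0.3,"y":0,"z":0,"twist":0},{"fingers":0.8,"x":-0.8,"y":0,"z":0,"twist":0},{"fingers":0.8,"x":-1.5,"y":0,"z":0,"twist":0},{"fingers":0.8,"x":-2.2,"y":0,"z":0,"twist":0},{"fingers":0.8,"x":-2.9,"y":-0.4,"z":0,"twist":0},{"fingers":0.8,"x":-3.5,"y":-0.9,"z":0,"twist":0},{"fingers":0.8,"x":-3.5,"y":-1.2,"z":0,"twist":0},{"fingers":0.8,"x":-3.5,"y":-1.2,"z":0,"twist":0},{"fingers":0.8,"x":-3.5,"y":-1.2,"z":0,"twist":0}]'
python3 - <<'E'
from h import *
P=(.45,.8,-.32,-.05)
p=np.array([.5925,-.2239])
th=np.radians(9.5);u=np.array([np.cos(th),-np.sin(th)])
for n in ['scene','side','wrist']:
    d=grab(n,n+'12');w=cloud(d);print(n)
    m=(np.hypot(*(w[...,:2]-p).transpose(2,0,1))<.0075)&(w[...,2]>.06);print(m.sum(),np.median(w[m][:,2]))
    rects(w,d['pixels'],.103,P); rects(w,d['pixels'],.074,P,smin_n=20)
    rects(w,d['pixels'],.062,P,smin_n=20,tol=.003)
cv2.imwrite('pics/c12.png',cv2.resize(cv2.imread('pics/wrist12.png')[40:300,180:400],None,fx=2.2,fy=2.2,interpolation=cv2.INTER_CUBIC))
b=np.hstack([cv2.resize(cv2.imread('pics/scene12.png')[140:290,180:430],(400,300),interpolation=cv2.INTER_CUBIC),cv2.resize(cv2.imread('pics/side12.png')[140:340,180:400],(400,300),interpolation=cv2.INTER_CUBIC)])
cv2.imwrite('pics/c12b.png',b)
E
python3 st.py
```

```text
time: 20.3
position: [0.6986, -0.1842, 0.2119]
tool_rot: [-1.086, 1.283, 1.086]
ft_force: [-0.1, 0.2, -0.5]
grip_width: 0.802
scene
30 0.07407853614633247
  h 0.103 n 355 px [377. 221.] ctr [ 642.6 -175.2] size [52.2 70. ] ang 82.3 z 0.1037
  h 0.074 n 83 px [375. 234.] ctr [ 630.4 -188.8] size [39.4 81.5] ang 45.7 z 0.0742
  h 0.074 n 30 px [399. 232.] ctr [ 684.8 -211.8] size [ 8.1 27. ] ang 19.7 z 0.0744
  h 0.074 n 50 px [371. 246.] ctr [ 591.3 -221. ] size [23.3 19.6] ang 73.5 z 0.0744
  h 0.062 n 102 px [354. 232.] ctr [ 598.1 -152.7] size [63.  64.5] ang 2.4 z 0.0635
  h 0.062 n 22 px [398. 235.] ctr [ 685.8 -210.4] size [ 7.2 31.1] ang 12.0 z 0.0615
  h 0.062 n 121 px [380. 240.] ctr [ 635.4 -206.2] size [25.6 77.7] ang 80.1 z 0.064
  h 0.062 n 63 px [357. 247.] ctr [ 571.  -200.3] size [35.3 31. ] ang 20.9 z 0.0637
side
16 0.07354068193325031
  h 0.103 n 188 px [241. 170.] ctr [ 644.4 -172.5] size [55.4 69. ] ang 80.8 z 0.1039
  h 0.074 n 21 px [260. 171.] ctr [ 591.5 -223.2] size [21.4 17. ] ang 80.5 z 0.074
  h 0.074 n 47 px [242. 181.] ctr [ 638.3 -152.9] size [69.5 30. ]
[... 225 characters left out ...]
 0.103 n 4365 px [282. 152.] ctr [ 645.7 -176.6] size [49.7 69.5] ang 80.4 z 0.1027
  h 0.074 n 429 px [223. 103.] ctr [ 592.7 -223.7] size [18.2 18.5] ang 80.6 z 0.0737
  h 0.074 n 21 px [248. 198.] ctr [ 686.2 -218.8] size [12.5  1. ] ang 83.4 z 0.0743
  h 0.074 n 22 px [317. 198.] ctr [ 698.1 -149.3] size [11.3  0.7] ang 79.8 z 0.0743
  h 0.062 n 1732 px [248. 106.] ctr [ 605.2 -202.7] size [ 18.1 103.1] ang 80.4 z 0.0636
  h 0.062 n 1786 px [318. 107.] ctr [ 616.  -137.5] size [ 18.1 103.2] ang 80.4 z 0.0635
  h 0.062 n 130 px [283. 109.] ctr [ 606.1 -169.4] size [17.6  7.5] ang 80.6 z 0.0608
t 20.45 rel u 75.7 v -0.5 z 210.8 yaw 9.56 F u -0.3 v 0.3 z 0.1 grip 69.4 tilt [-0.0024  0.0003]
```

View pics/c12.png

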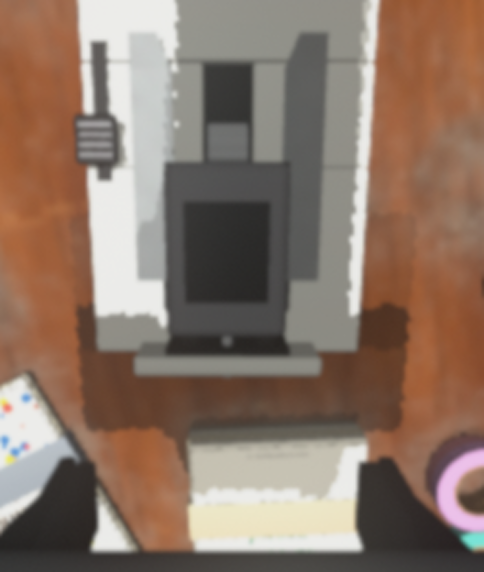

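View pics/c12b.png

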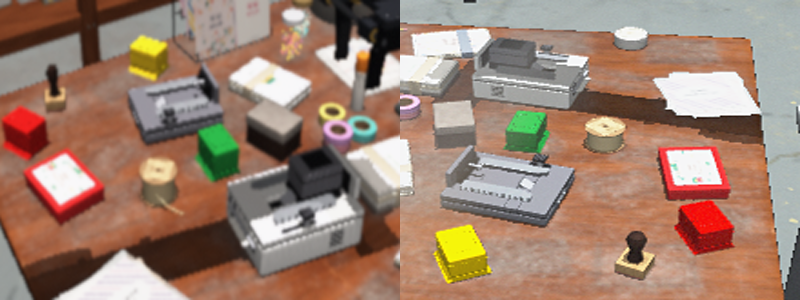

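Run:
```python
from h import *
for a,b in [('scene0','scene12'),('side0','side12')]:
    A=load(a);B=load(b);hsvA=cv2.absdiff(A['pixels'],B['pixels']).max(-1)
    w=cloud(A)
    for nm,(x,y) in {'spool':(.46,.06),'box':(.71,0),'green':(.6,.03)}.items():
        m=np.hypot(w[...,0]-x,w[...,1]-y)<.04;m&=(w[...,2]>.02)&(w[...,2]<.1);print(a,nm,m.sum(),np.nanmedian(abs(cloud(B)[m]-w[m]),0).round(4) if m.sum() else '')
print(workorder.close_job())
```

```text
scene0 spool 66 [0.0007 0.0014 0.0011]
scene0 box 475 [0.0013 0.0015 0.0012]
scene0 green 237 [0.0009 0.0014 0.0011]
side0 spool 129 [0.0001 0.0022 0.0017]
side0 box 284 [0.0006 0.002  0.0014]
side0 green 365 [0.0004 0.0023 0.0017]
the job is handed in; nothing more can be done
None
```

The battery pack is latched in the printer, and I handed the job in at about 20.5 s on the robot's clock.

**What I did:** I pressed the charger's thumb pad to its stop and the pack sprang out about 12 mm. I gripped it, slid it out of the dovetail, lifted it over and set it down in front of the printer's rails. I then eased it in with small steps. The ejector pushed back with about 5–6 N, and I took the push up to about 14 N (limit 30 N). After that I eased off, opened the fingers and backed away.

**Last checks:**
- **Pack position:** it sits about 23.4 mm beyond `printer_seat`, inside the allowed 0–24 mm. Its top is at 0.103 m, so it rests on the deck.
- **Printer catch:** the thumb pad is at 0.074 m, the same height as when the printer was empty. The tooth stands up about 1–2 mm behind the pack's end. I did not feel a distinct click in the force readings, so this rests on the camera measurements.
- **After release:** the pack settled back 2–3 mm, which fits the rubber relaxing against the tooth.
- **Bystanders:** the spool and box moved no more than the roughly 2 mm camera error. I checked the stamp only by eye, and it stands as before.
- **Robot:** it was touching nothing at hand-in.

The cameras disagreed with each other by 1–3 mm on sideways position. I corrected for that by about 1 mm, and the pack slid in without side force.

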